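Crack the desiccator lid

ROBOT

A 7-joint arm with a two-finger parallel gripper is mounted at the origin on the work surface. World frame = base frame: x ahead of the robot, y to its left, z up, the work surface at z = 0. Lengths are in m, angles in rad, forces in N, time in s.
With the tool pointing down it reaches from about 0.35 to 0.9 m from the base axis. Payload 7.2 kg.
Tool frame: the origin (TCP) lies at the very end of the fingers, on their centre line; the grasp point (between the pads) lies 19 mm behind it; z points along the fingers, y is the direction in which the jaws open and shut (so a half turn about z gives the same grasp; the last joint's range is limited). The gripper opens to 88 mm and grips with 3 to 60 N. Pads are 20 mm wide; open, the fingers measure 115 mm over their backs; the gripper's body (75 mm by 178 mm) begins 61 mm behind the grasp point.
Start: joints at [1.063, 0.411, -0.013, 1.596, 0.006, 1.134, -0.082], TCP at [0.266, -0.566, 0.223] pointing down, gripper open.
Joint ranges: [-2.95, 2.95], [-0.29, 1.99], [-1.47, 1.44], [0.14, 2.54], [-1.03, 4.17], [0.13, 1.85], [-2.86, 2.86]. Speed limits (rad/s): [2.39, 2.39, 3.01, 3.01, 3.14, 3.14, 3.14].

INTERFACE

Orientations are given as a unit quaternion [x, y, z, w].
In Python, from bench import sense, grab_frame, close_job gives the robot as it stands.
- The arm moves only by the tool step_arm, never from a script. Its arguments are lists of equal length, an entry for each row: "travel": the shift along the tool's x, y, z in m, a list of three; "turn": the turn about the tool's z in degrees; "claw": the closure, from 0 (fully open) to 1 (shut). In form: {"travel": [[tx, ty, tz], ...], "turn": [turn, ...], "claw": [claw, ...]}. A call has 1 to 8 rows; each row is the pose to reach, as a shift and turn from the pose commanded when the call began, along the tool's axes at that moment; what a row does not reach only later rows make up. A row lasts 1/8 s, in which the tool goes at most 62.5 mm and 10.7 degrees, less where a joint would pass 70% of its speed; a pose out of reach is approached as far as the arm can. A call with a gripper value outside its range is refused whole. The fingers move at their own pace and stop on an object; "squeeze" is the grip in N (left out, the last holds). Time passes only in rows, so rows that repeat a pose let the fingers close. It gives the time, the measured TCP pose, the force and the opening at its end, in the units of the state.
- sense(): the state, without advancing time (a new reading comes with each control period).
- grab_frame(name): name is "scene" or "top"; returns a dict with "pixels" (480x640x3 uint8, red, green, blue), "fx", "fy", "cx", "cy" (pixels), "dist_coeffs" ([k1, k2, p1, p2, k3] as OpenCV has them; the pictures are not rectified), "extrinsics" (4x4, takes a point from camera to world coordinates). Camera axes: x right, y up, looking along -z (the intrinsics and any distortion apply to the point x, -y, -z); pixel columns grow to the right and rows downward; lengths in m; the calibration is good to about 2 mm. A picture is of the moment at which its call begins. There is no depth.
- close_job(): hands the job in, once; it reports no verdict.
The state is a dict: "time": time; "q": joint angles; "qvel": joint speeds; "joint_efforts": joint torques, N m; "tool_pos": TCP position; "tcp_rot": TCP orientation; "contact_force": force on the tool from outside, world axes, zero at the start; "wrist_torque": the same for the moment, N m; "width": finger opening in m.
Only numpy, scipy, OpenCV 4.12 (cv2) and the standard library are available. Lean on these libraries where they do the work, as an engineer would, in place of code of your own. Each camera call takes 0.05 s, during which the arm holds its last target. There are 200 camera calls.

TASK

The lid of the desiccator chest is bolted and its rubber seal has stuck. Slide the bolt on the lid back all the way to its end stop, then pull the lid free by its handle and hold it just ajar, with its front edge about 3 cm up, without letting it fly open, so that I can slip a dish in while the dry air stays inside. Finish while still holding it there by the handle, steady, and leave the other things on the bench where they are.

Things in the scene. Friction and masses are not known exactly. Their poses are not given: they have to be found in the camera images.
- chest: desiccator chest standing fixed on the bench: white plastic tub 270 mm deep (x) and 372 mm wide (y) with a grey-framed, clear-windowed lid, lid top 188 mm above the bench. Origin: centre of its underside, on the bench. Its axes: x from the front (handle side, towards the robot) to the hinges, y to its left, z up.
- lid (a joint): opening angle of the chest's lid (rad): 0 = shut, grows as the front edge rises, stop at 1.05. The lid is 270 mm deep from hinge axis to front edge, so the front edge stands about 270 mm x angle above the rim. With fittings it weighs 0.7 to 1.1 kg (3 to 5 N at the handle). Past the seal the hinge is nearly free: the lid falls shut if let go. With the bolt in its keeper it cannot open.
- lid_hinge (a point): middle of the lid's hinge axis, along the far edge of the lid, 170 mm above the bench. Turns with the lid: y along the hinge axis (chest y), x away from the handle when shut.
- lid_front (a point): middle of the lower front edge of the lid, 270 mm from the hinge axis, 170 mm above the bench when shut. Rubber seal under the lid's edge: it grips the shut lid, so that the pull at the handle must rise to 13 to 20 N in all before it gives; the seal's share (about 13 N) then drops quickly and is gone once this edge is about 8 mm up, so the lid comes loose with a jerk.
- handle_grip (a point): centre of the lid's handle: a steel bar 14 mm thick, 110 mm long, parallel to chest y, on two posts 100 mm apart on the lid's front rail. Bar centre 36 mm above the lid's top (224 mm above the bench when shut), 245 mm from the hinge axis. Turns with the lid: x towards the hinges, z up when shut.
- handle: the same handle with its posts, whose origin lies on the lid's top, 36 mm below point handle_grip; same axes.
- bolt (a joint): travel of the flat slide bolt on the right half of the lid's front rail (m): 0 = locked, its strip in the keeper on the chest's right side; 0.035 = withdrawn, against its end stop. Withdrawing moves it along +y of the chest (to its left, towards the handle). It rubs with about 3 N and stays where it is left; it starts locked, 0 to 8 mm along.
- bolt_knob (a point): middle of the gripping part of the bolt's upright knob: a black cylinder 18 mm across, from 14 to 42 mm above the lid's top; this point is 29 mm above it (217 mm above the bench when shut). The track round it is 38 mm wide, only 9 mm high. Same front rail as the handle: locked, it lies 142 mm to the right (-y of the chest) of the handle's centre, withdrawn 107 mm.
- tube_rack_mid (a point): bystander, not to be disturbed: cream plastic tube rack with capped glass tubes, 105 x 162 x 95 mm (tubes 125 mm high); this point is at its middle, 47 mm up.
- amber_bottle_mid (a point): bystander, not to be disturbed: amber glass reagent bottle with black cap, 66 mm across, 140 mm high; this point is at its middle, 70 mm up.
- tip_box_mid (a point): bystander, not to be disturbed: closed box of pipette tips, 85 x 120 x 68 mm; this point is at its middle, 34 mm up.
- dish_stack_mid (a point): bystander, not to be disturbed: stack of four petri dishes, 92 mm across, 58 mm high; this point is at its middle, 29 mm up.
- pipette_mid (a point): bystander, not to be disturbed: white hand pipette lying down, 250 mm long, 33 mm thick; this point is at its middle, 16 mm up.
- marker_mid (a point): bystander, not to be disturbed: marker pen lying down, 135 mm long, 16 mm thick; this point is at its middle, 8 mm up.
- jar_mid (a point): bystander, not to be disturbed: white plastic jar with screw cap, 62 mm across, 78 mm high; this point is at its middle, 39 mm up.

How it is judged:
On the way, in this order (a step that is already met when the one before it is completed fails the run):
1. the bolt is withdrawn to its end stop while the lid is still shut (value of joint bolt above 0.0325 m and value of joint lid below 0.03 rad), for 0.2 s.
2. the lid is broken free of its seal by the handle (value of joint lid above 0.05 rad and contact force between the fingers and handle above 1.5 N), for 0.1 s.
At the end, for the whole second after the job is handed in: the fingers hold the lid by its handle (over 1.5 N between them), the lid is still (under 0.05 rad/s) at 0.067 to 0.170 rad, which is its front edge 18 to 46 mm up, and the bolt is withdrawn to within 2.5 mm of its end stop (value of joint lid between 0.067 and 0.17 rad and velocity of joint lid between -0.05 and 0.05 rad/s and contact force between the fingers and handle above 1.5 N and value of joint bolt above 0.0325 m); the arm keeps its last pose, push and grip.
It fails at once if the lid flies open: over 0.33 rad, its front edge about 9 cm up (value of joint lid above 0.33 rad).
It fails at once if one of the other things on the bench is moved more than 30 mm or knocked over (distance of any of tube_rack_mid, amber_bottle_mid, tip_box_mid, dish_stack_mid, pipette_mid, marker_mid, jar_mid from where it was at the start of the episode above 0.03 m).
It also fails if it takes over 40 s, if anything falls off the work surface, if the arm or the gripper's body presses on something with over 40 N, if the wrist force passes 120 N, or if a joint passes its speed limit or range.

## Working session

There is one attempt and no reset: what is moved stays moved. The work goes in short steps, Python scripts to look and compute and a tool call to move; the robot and the scene stay as the last step left them, time stands still between calls to the robot, and variables do not carry over. Pictures are saved under pics/ and viewed, about 8 in all and at most 12, crops included, and the job is handed in when it is done.

Besides the shell and the picture viewer there is one more tool, called after "Request:" by a JSON object that holds its "fn" and its "kwargs", one argument or row to a line. step_arm: Moves the arm, as the interface text tells. Its arguments: {"type":"object","properties":{"travel":{"type":"array"},"turn":{"type":"array"},"claw":{"type":"array"},"squeeze":{"type":"number"}},"required":["travel","turn","claw"]}

```bash
mkdir -p pics
python3 - <<'E'
from bench import *
import cv2,pickle
s=sense();print(s)
d={}
for n in("scene","top"):
    f=grab_frame(n);d[n]=f
    cv2.imwrite(f"pics/{n}0.png",f["pixels"][:,:,::-1])
    print(n,f["fx"],f["fy"],f["cx"],f["cy"],f["dist_coeffs"],f["extrinsics"])
pickle.dump(d,open("f0.pkl","wb"))
E
```

```text
{'time': 0.0, 'q': array([ 1.06280415,  0.41188637, -0.01275224,  1.59700634,  0.00560895,
        1.13431568, -0.08220132]), 'qvel': array([-7.54213090e-05, -1.16772948e-03,  5.25708099e-04, -6.48808641e-05,
        1.26551990e-03,  2.61509529e-03,  3.06933100e-04]), 'joint_efforts': array([ 6.52561107e-05, -5.87942111e+01,  6.41586129e-01, -2.91076666e+01,
       -5.37644536e-02,  1.82827888e-02,  1.83499615e-04]), 'tool_pos': array([ 0.26586538, -0.56508602,  0.22183274]), 'tcp_rot': array([ 9.75912860e-01,  2.18159268e-01, -2.22734891e-04, -7.57955763e-04]), 'contact_force': array([-0.10143881, -0.35430493,  0.6598392 ]), 'wrist_torque': array([-0.02801167, -0.01477032, -0.0099954 ]), 'width': 0.08812448901479641}
scene 484.1227244183262 484.1227244183262 325.3938095502948 243.54367404340806 [-0.0642867  0.         0.         0.         0.       ] [[ 0.99148914  0.06011807 -0.11547773  0.44777472]
 [-0.12859218  0.59074279 -0.79654693 -0.75177186]
 [ 0.02033077  0.80461716  0.59344577  0.71881804]
 [ 0.          0.          0.          1.        ]]
top 456.66526219823186 456.66526219823186 329.3185734310505 242.23628256738195 [-0.06532434  0.          0.          0.          0.        ] [[-0.02950757  0.99042028 -0.13489617  0.47196162]
 [-0.99900248 -0.024696    0.0372043   0.05312257]
 [ 0.0335165   0.13585942  0.99016103  0.99418103]
 [ 0.          0.          0.          1.        ]]
```

View pics/scene0.png

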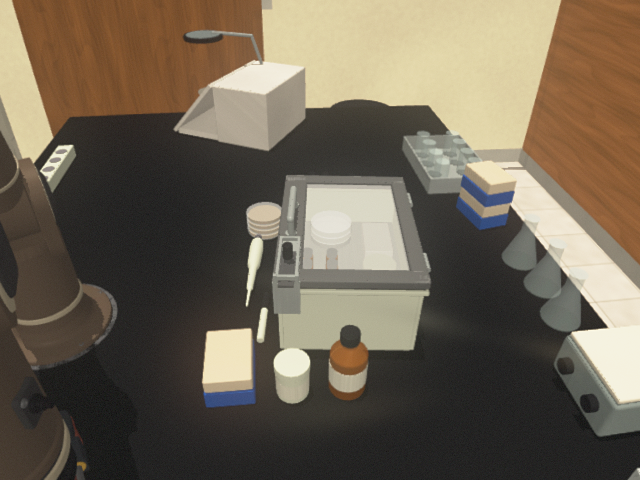

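View pics/top0.png

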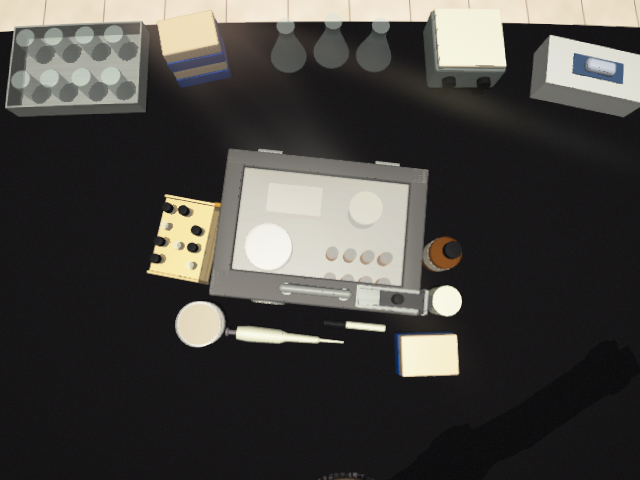

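The scene view shows the knob at about (288,250) and the handle at about (292,190–230). The top view shows the knob at about (398,299) and the handle bar from (282,288) to (348,294). The jar, at (447,300), stands just to the right of the keeper. I'll enlarge both areas for exact pixels.

```bash
cat > h.py <<'E'
import numpy as np,cv2
def ray(f,uv):
    K=np.array([[f["fx"],0,f["cx"]],[0,f["fy"],f["cy"]],[0,0,1.]])
    p=cv2.undistortPoints(np.array([[uv]],float),K,np.array(f["dist_coeffs"])).ravel()
    E=np.array(f["extrinsics"]);d=E[:3,:3]@[p[0],-p[1],-1];return E[:3,3],d/np.linalg.norm(d)
def tri(fa,a,fb,b):
    o1,d1=ray(fa,a);o2,d2=ray(fb,b)
    t=np.linalg.lstsq(np.c_[d1,-d2],o2-o1,rcond=None)[0]
    p,q=o1+t[0]*d1,o2+t[1]*d2;return (p+q)/2,np.linalg.norm(p-q)
def plane(f,uv,z):
    o,d=ray(f,uv);return o+d*(z-o[2])/d[2]
E
python3 - <<'E'
import pickle,cv2,numpy as np
d=pickle.load(open("f0.pkl","rb"))
a=d["scene"]["pixels"][170:320,255:335,::-1];b=d["top"]["pixels"][270:325,270:435,::-1]
a=cv2.resize(a,None,fx=4,fy=4,interpolation=cv2.INTER_CUBIC);b=cv2.resize(b,None,fx=4,fy=4,interpolation=cv2.INTER_CUBIC)
a=cv2.rotate(a,cv2.ROTATE_90_COUNTERCLOCKWISE)
c=np.zeros((a.shape[0]+b.shape[0],700,3),np.uint8);c[:a.shape[0],:a.shape[1]]=a;c[a.shape[0]:,:b.shape[1]]=b
c=cv2.convertScaleAbs(c,alpha=1.3)
for x in range(0,700,40): cv2.putText(c,str(x//4),(x,8),0,.3,(0,255,255))
for y in range(0,c.shape[0],40): cv2.putText(c,str(y//4),(672,y+5),0,.3,(0,255,255))
cv2.imwrite("pics/crop.png",c);print(c.shape)
E
```

```text
(540, 700, 3)
```

View pics/crop.png

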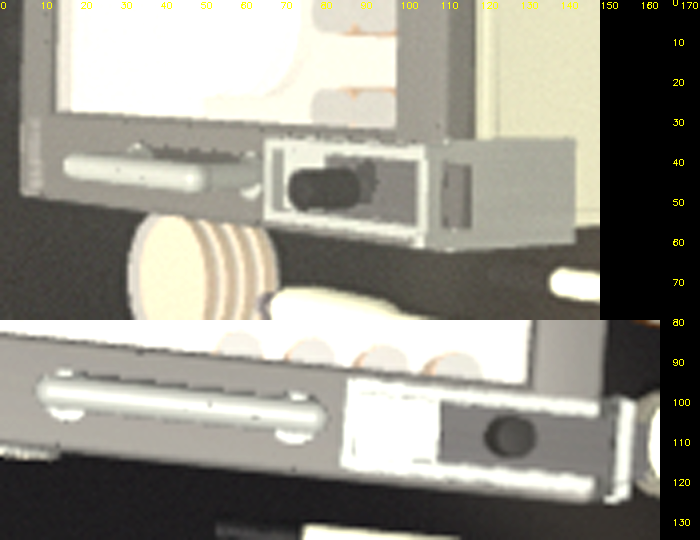

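The crop shows these pixels:
- **Handle bar ends:** scene (292.8,186.2) and (289,221.5), top (279.5,287.3) and (351.5,294.5).
- **Knob cap centre:** scene about (287,246), top about (396.5,298.3).

The bolt is locked, with the gap of its slot on the handle side.

Run:
```python
import pickle
from h import *
d=pickle.load(open("f0.pkl","rb"));S,T=d["scene"],d["top"]
L=tri(S,(292.8,186.2),T,(279.5,287.3));R=tri(S,(289,221.5),T,(351.5,294.5))
print("L",L,"R",R);k=tri(S,(286.8,245.5),T,(396.5,298.3));print("knobcap",k, plane(T,(396.5,298.3),.23))
l=plane(T,(279.5,287.3),.224);r=plane(T,(351.5,294.5),.224)
print(l,r,np.linalg.norm(l-r))
c=(l+r)/2;v=(l-r)/np.linalg.norm(l-r);yaw=np.degrees(np.arctan2(v[1],v[0]));print("c",c,"dir y",v,"yaw",yaw-90)
print("knob rel", (plane(T,(396.5,298.3),.23)-c)@v)
print("scene plane",(plane(S,(292.8,186.2),.224)+plane(S,(289,221.5),.224))/2,plane(S,(286.8,245.5),.23))
print("jar cap",plane(T,(447,300),.078))
print("jar scene",plane(S,(292,359),.078))
from bench import sense
from scipy.spatial.transform import Rotation as Ro
print(Ro.from_quat(sense()["tcp_rot"]).as_matrix())
```

```text
L (array([0.50263911, 0.10974935, 0.22726665]), np.float64(6.81431385512141e-05)) R (array([ 0.48696842, -0.01064059,  0.22215048]), np.float64(0.0007367548004779243))
knobcap (array([ 0.47815306, -0.08638531,  0.22390143]), np.float64(0.0009322262375528602)) [ 0.4785662  -0.08529771  0.23      ]
[0.50273557 0.10999192 0.224     ] [ 0.48729978 -0.01050211  0.224     ] 0.12147870346908683
c [0.49501768 0.0497449  0.224     ] dir y [0.12706582 0.99189429 0.        ] yaw -7.300069720968622
knob rel -0.13603841712437859
scene plane [0.49474663 0.05103798 0.224     ] [ 0.47731825 -0.09457802  0.23      ]
jar cap [ 0.47314172 -0.21557261  0.078     ]
jar scene [ 0.47415382 -0.21145605  0.078     ]
[[ 9.04837104e-01  4.25757362e-01 -6.95286180e-04]
 [ 4.25757917e-01 -9.04836266e-01  1.23617456e-03]
 [-1.02809731e-04 -1.41456021e-03 -9.99998994e-01]]
```

Request:
{"fn": "step_arm", "kwargs": {
  "travel": [
    [0, 0, -0.06],
    [0.04, -0.034, -0.08],
    [0.08, -0.069, -0.08],
    [0.12, -0.103, -0.08],
    [0.16, -0.137, -0.08],
    [0.2, -0.172, -0.08],
    [0.24, -0.206, -0.08],
    [0.28, -0.24, -0.08]
  ],
  "turn": [0, -8, -16, -24, -32, -40, -49, -57.5],
  "claw": [0, 0, 0, 0, 0, 0, 0, 0],
  "squeeze": 15
}}

```text
time: 1.1
tool_pos: [0.4175, -0.2275, 0.3025]
tcp_rot: [0.749, 0.662, -0.0, -0.0]
contact_force: [0.9, 0.8, -0.2]
width: 0.0876
```

Request:
{"fn": "step_arm", "kwargs": {
  "travel": [
    [0.05, 0.014, 0],
    [0.1, 0.028, 0],
    [0.15, 0.042, 0],
    [0.15, 0.042, 0.04],
    [0.15, 0.042, 0.075],
    [0.15, 0.042, 0.098],
    [0.15, 0.042, 0.098],
    [0.15, 0.042, 0.098]
  ],
  "turn": [0, 0, 0, 0, 0, 0, 0, 0],
  "claw": [0, 0, 0, 0, 0, 0, 0, 0]
}}

```text
time: 2.1
tool_pos: [0.4784, -0.0857, 0.2055]
tcp_rot: [0.751, 0.661, 0.0, 0.0]
contact_force: [0.5, -0.3, 0.5]
width: 0.0879
```

Run:
```python
from bench import *
import cv2,pickle,numpy as np
d={n:grab_frame(n) for n in("scene","top")};pickle.dump(d,open("f1.pkl","wb"))
a=d["scene"]["pixels"][150:330,220:360,::-1];b=d["top"]["pixels"][240:340,270:450,::-1]
a=cv2.resize(a,None,fx=3,fy=3);b=cv2.resize(b,(380,211))
c=np.zeros((540,800,3),np.uint8);c[:,:420]=a;c[:211,420:]=b
cv2.imwrite("pics/c1.png",c);print(sense()["tool_pos"])
```

```text
[ 0.47865666 -0.08580815  0.20576193]
```

View pics/c1.png

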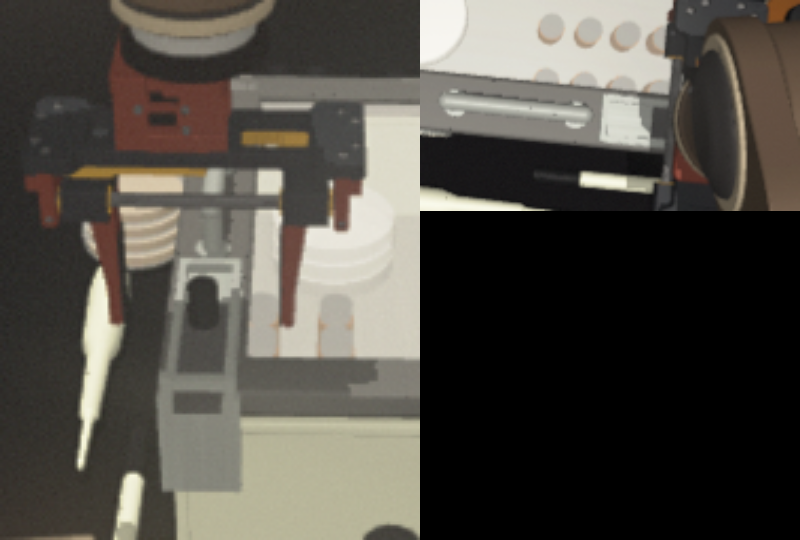

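The open fingers straddle the knob: its crop position is (203,300), with fingertips at x=117 and x=288. I'll close on it now.

Request:
{"fn": "step_arm", "kwargs": {
  "travel": [
    [0, 0, 0],
    [0, 0, 0],
    [0, 0, 0],
    [0, 0, 0],
    [0, 0, 0],
    [0, 0, 0],
    [0, 0, 0],
    [0, 0, 0]
  ],
  "turn": [0, 0, 0, 0, 0, 0, 0, 0],
  "claw": [1, 1, 1, 1, 1, 1, 1, 1],
  "squeeze": 15
}}

```text
time: 3.2
tool_pos: [0.4787, -0.0858, 0.2047]
tcp_rot: [0.751, 0.661, 0.001, 0.001]
contact_force: [3.0, -0.0, -2.0]
width: 0.0177
```

Width is 17.7 mm, which matches the 18 mm knob. Now I'll slide it along chest +y (tool +x).

Request:
{"fn": "step_arm", "kwargs": {
  "travel": [
    [0.005, 0, 0],
    [0.01, 0, 0],
    [0.015, 0, 0],
    [0.02, 0, 0],
    [0.024, 0, 0],
    [0.027, 0, 0],
    [0.027, 0, 0]
  ],
  "turn": [0, 0, 0, 0, 0, 0, 0],
  "claw": [1, 1, 1, 1, 1, 1, 1]
}}

```text
time: 4.08
tool_pos: [0.482, -0.0591, 0.2047]
tcp_rot: [0.751, 0.661, 0.0, 0.001]
contact_force: [5.1, -2.1, -2.6]
width: 0.0176
```

Request:
{"fn": "step_arm", "kwargs": {
  "travel": [
    [0.002, 0, 0],
    [0.004, 0, 0],
    [0.006, 0, 0],
    [0.006, 0, 0]
  ],
  "turn": [0, 0, 0, 0],
  "claw": [1, 1, 1, 1]
}}

```text
time: 4.58
tool_pos: [0.4828, -0.0533, 0.2047]
tcp_rot: [0.751, 0.661, 0.0, 0.001]
contact_force: [4.5, -2.8, -2.6]
width: 0.0176
```

Request:
{"fn": "step_arm", "kwargs": {
  "travel": [
    [0.002, 0, 0],
    [0.004, 0, 0],
    [0.006, 0, 0],
    [0.006, 0, 0]
  ],
  "turn": [0, 0, 0, 0],
  "claw": [1, 1, 1, 1]
}}

```text
time: 5.08
tool_pos: [0.4829, -0.0516, 0.2047]
tcp_rot: [0.752, 0.659, -0.002, 0.002]
contact_force: [3.2, -14.6, -1.8]
width: 0.0175
```

The force rose to 14.6 N after 34.5 mm of travel, so the bolt is at its end stop. I'll hold briefly, release, and slide the open fingers along the rail to straddle the handle.

Request:
{"fn": "step_arm", "kwargs": {
  "travel": [
    [0, 0, 0],
    [0, 0, 0],
    [0, 0, 0],
    [0, 0, 0],
    [0, 0, 0],
    [0.03, 0, 0],
    [0.07, 0, 0],
    [0.1, 0, 0]
  ],
  "turn": [0, 0, 0, 0, 0, 0, 0, 0],
  "claw": [1, 1, 0, 0, 0, 0, 0, 0]
}}

```text
time: 6.08
tool_pos: [0.4955, 0.0542, 0.2047]
tcp_rot: [0.75, 0.661, 0.0, -0.0]
contact_force: [0.4, -0.9, 0.8]
width: 0.0743
```

Run:
```python
from bench import *
import cv2,pickle,numpy as np
d={n:grab_frame(n) for n in("scene","top")};pickle.dump(d,open("f2.pkl","wb"))
a=d["scene"]["pixels"][150:330,220:360,::-1];b=d["top"]["pixels"][240:340,270:450,::-1]
a=cv2.resize(a,None,fx=3,fy=3);b=cv2.resize(b,(380,211))
c=np.zeros((540,800,3),np.uint8);c[:,:420]=a;c[:211,420:]=b
cv2.imwrite("pics/c2.png",c);print(sense())
```

```text
{'time': 6.175, 'q': array([ 0.27579243,  0.26751194, -0.57484316,  1.88924974,  0.16620182,
        1.03166507, -0.49035106]), 'qvel': array([ 0.04010321, -0.00818446,  0.05055019,  0.01372439,  0.01046427,
        0.00587918,  0.05736617]), 'joint_efforts': array([-3.43834106e-01, -4.21400678e+01, -4.03118178e+00, -2.74366039e+01,
        3.00888321e-02, -5.25619404e-02, -7.01351278e-01]), 'tool_pos': array([0.49547643, 0.05628658, 0.20483999]), 'tcp_rot': array([ 7.48863210e-01,  6.62723916e-01,  6.96748687e-04, -6.46898188e-04]), 'contact_force': array([ 0.4331031 , -0.38402798, -1.33796719]), 'wrist_torque': array([ 0.00724237, -0.06143714, -0.00375504]), 'width': 0.08211976065694089}
```

View pics/c2.png

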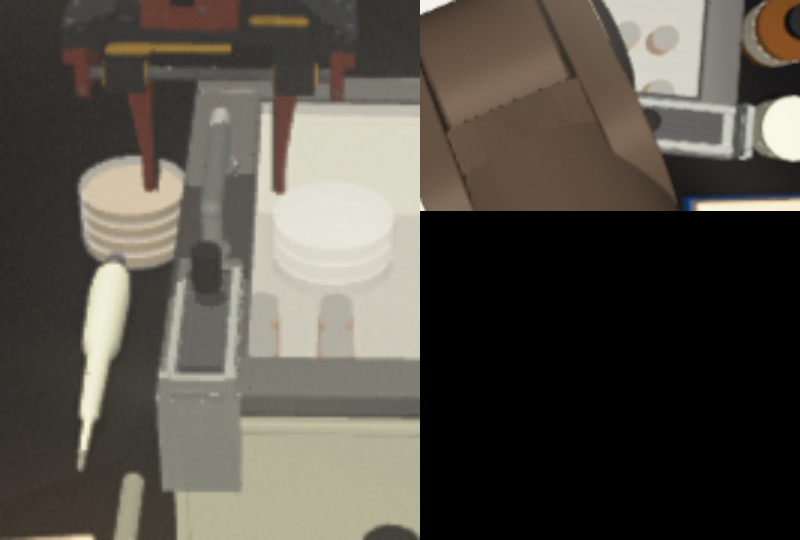

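The knob now sits at the handle end of its slot at crop (207,262), so the bolt is withdrawn, and the fingers straddle the bar. I'll grip it.

Request:
{"fn": "step_arm", "kwargs": {
  "travel": [
    [0, 0, 0],
    [0, 0, 0],
    [0, 0, 0],
    [0, 0, 0],
    [0, 0, 0],
    [0, 0, 0],
    [0, 0, 0],
    [0, 0, 0]
  ],
  "turn": [0, 0, 0, 0, 0, 0, 0, 0],
  "claw": [1, 1, 1, 1, 1, 1, 1, 1],
  "squeeze": 45
}}

```text
time: 7.18
tool_pos: [0.4964, 0.0521, 0.2047]
tcp_rot: [0.751, 0.661, 0.001, 0.0]
contact_force: [3.9, -1.0, -2.6]
width: 0.013
```

Gripped at 13 mm, which matches the 14 mm bar. Next is a slow upward pull in small steps.

Request:
{"fn": "step_arm", "kwargs": {
  "travel": [
    [0, 0, -0.001],
    [0, 0, -0.002],
    [0, 0.0005, -0.003],
    [0, 0.001, -0.004],
    [0, 0.001, -0.005],
    [0, 0.001, -0.006],
    [0, 0.001, -0.006]
  ],
  "turn": [0, 0, 0, 0, 0, 0, 0],
  "claw": [1, 1, 1, 1, 1, 1, 1]
}}

```text
time: 8.05
tool_pos: [0.4972, 0.052, 0.2085]
tcp_rot: [0.751, 0.661, 0.0, -0.001]
contact_force: [12.1, 1.6, -23.4]
width: 0.0133
```

Request:
{"fn": "step_arm", "kwargs": {
  "travel": [
    [0, 0, -0.001],
    [0, 0, -0.002],
    [0, 0.0005, -0.003],
    [0, 0.001, -0.004],
    [0, 0.001, -0.004]
  ],
  "turn": [0, 0, 0, 0, 0],
  "claw": [1, 1, 1, 1, 1]
}}

```text
time: 8.68
tool_pos: [0.4986, 0.0518, 0.2142]
tcp_rot: [0.751, 0.661, 0.001, 0.0]
contact_force: [7.8, 0.2, -7.8]
width: 0.0128
```

The seal has let go: the load fell from 23 N to 8 N, with the handle about 9.5 mm up. I'll continue gently to about 27 mm, following the arc.

Request:
{"fn": "step_arm", "kwargs": {
  "travel": [
    [0, 0.001, -0.003],
    [0, 0.002, -0.006],
    [0, 0.003, -0.009],
    [0, 0.0035, -0.012],
    [0, 0.0045, -0.015],
    [0, 0.005, -0.017],
    [0, 0.005, -0.017],
    [0, 0.005, -0.017]
  ],
  "turn": [0, 0, 0, 0, 0, 0, 0, 0],
  "claw": [1, 1, 1, 1, 1, 1, 1, 1]
}}

```text
time: 9.68
tool_pos: [0.5034, 0.0511, 0.231]
tcp_rot: [0.751, 0.661, 0.001, 0.0]
contact_force: [7.7, 0.4, -8.4]
width: 0.0132
```

Run:
```python
from bench import *
import cv2,pickle,numpy as np
d={n:grab_frame(n) for n in("scene","top")};pickle.dump(d,open("f3.pkl","wb"))
a=d["scene"]["pixels"][150:330,220:360,::-1]
a0=pickle.load(open("f2.pkl","rb"))["scene"]["pixels"][150:330,220:360,::-1]
c=np.hstack([cv2.resize(x,(400,514)) for x in(a0,a)])
cv2.imwrite("pics/c3.png",c);cv2.imwrite("pics/s3.png",d["scene"]["pixels"][:,:,::-1]);print(sense())
```

```text
{'time': 9.775, 'q': array([ 0.28638912,  0.25195018, -0.57244782,  1.84039753,  0.15243363,
        1.0917577 , -0.46977022]), 'qvel': array([-1.06229328e-03, -2.03913127e-04,  7.52730535e-04,  3.43746385e-04,
       -5.94183975e-04,  6.72990285e-04,  6.21742209e-05]), 'joint_efforts': array([-2.67716730e-01, -4.68501163e+01, -4.70754057e+00, -2.80388778e+01,
       -5.95386419e-01,  2.12199569e+00,  4.03722189e-02]), 'tool_pos': array([0.50336629, 0.05117732, 0.23100093]), 'tcp_rot': array([7.50777537e-01, 6.60554886e-01, 5.66217746e-04, 1.12360006e-04]), 'contact_force': array([ 6.97594025, -0.10700497, -8.52914546]), 'wrist_torque': array([ 0.06293926, -1.3549664 ,  0.02112987]), 'width': 0.013066220837273917}
```

View pics/c3.png

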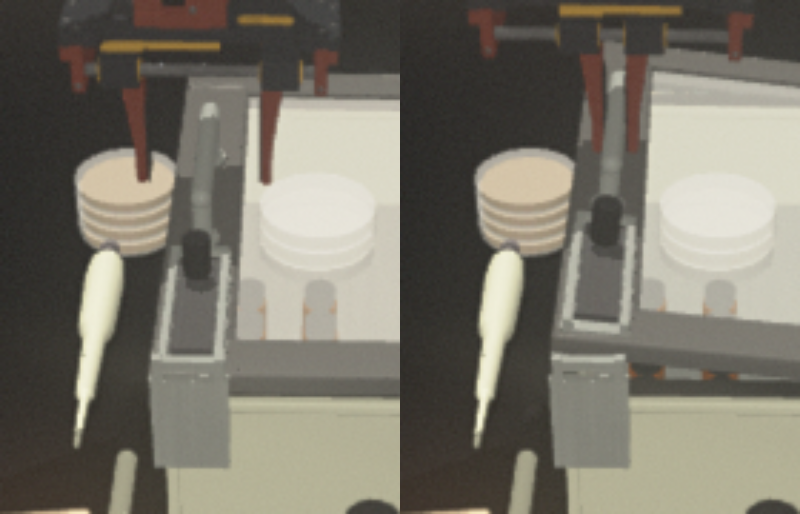

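The lid stands ajar with a visible gap at the rim. The knob cap moved from crop (195,238) to (206,204), the bolt is still at the handle end of its slot, and the bystanders look unmoved. I'll check the angle from those pixels.

Run:
```python
import pickle
from h import *
S=pickle.load(open("f3.pkl","rb"))["scene"]
v=np.array([.127,.992,0]);P=[]
o,d=ray(S,(220+195/2.857,150+238/2.857));p0=o+d*(.23-o[2])/d[2]
o,d=ray(S,(220+206/2.857,150+204/2.857));p1=o+d*((p0-o)@v)/(d@v)
print(p0,p1,"angle",(p1-p0)[2]/.245)
for t in("tube","x"):pass
a=pickle.load(open("f0.pkl","rb"))["scene"]["pixels"];b=S["pixels"]
m=(np.abs(a.astype(int)-b).max(2)>50).astype(np.uint8)
for n,(x0,x1,y0,y1) in dict(box=(195,262,320,410),jar=(270,312,345,405),bottle=(325,372,322,402),marker=(255,270,305,345),pip=(243,264,240,305)).items(): print(n,m[y0:y1,x0:x1].mean())
```

```text
[ 0.48215785 -0.05918711  0.23      ] [ 0.48933643 -0.06010615  0.25514534] angle 0.1026340284757187
box 0.0067993366500829185
jar 0.0
bottle 0.0
marker 0.24
pip 0.005128205128205128
```

Request:
{"fn": "step_arm", "kwargs": {
  "travel": [
    [0, 0, 0],
    [0, 0, 0],
    [0, 0, 0],
    [0, 0, 0]
  ],
  "turn": [0, 0, 0, 0],
  "claw": [1, 1, 1, 1]
}}

```text
time: 10.28
tool_pos: [0.5034, 0.0511, 0.231]
tcp_rot: [0.751, 0.661, 0.001, 0.0]
contact_force: [7.3, -0.2, -9.3]
width: 0.013
```

The angle reads 0.103 rad by camera and 0.107 rad from arm travel, and the arm is steady. The marker's pixel change is the arm's shadow, since its end is at the same pixel as before. I'll hand in.

```bash
python3 -c "
from bench import *
print(close_job())"
```

```text
the job is handed in; nothing more can be done
None
```

The bolt is withdrawn to its end stop, and the lid is free of its seal and held ajar by the handle, with its front edge about 28 mm up. I handed the job in at about 10.3 s of the 40 s; no verdict is reported.

**What I did**
- **Bolt:** I gripped the knob and slid it about 34.5 mm until the force rose to about 15 N at the stop.
- **Lid:** I gripped the handle bar at 45 N and pulled up slowly. The pull was reading about 23 N before the seal let go, and about 8 N just after. I then followed the arc up to the hold position.

**Last checks**
- **Lid angle:** arm travel gave about 0.107 rad and the camera about 0.103 rad, both inside 0.067–0.170.
- **Steadiness:** the tool position did not change over the last 0.5 s. The grip was on the bar at 13 mm, carrying a steady load of 8–9 N.
- **Bolt position:** in the last picture the knob was still at the withdrawn end of its slot.
- **Other things on the bench:** the tip box, jar, bottle and pipette showed no change. The marker's pixels differed in brightness, most likely from the arm's shadow, as its end was at the same place. The dish stack looked unmoved, and I did not check the tube rack separately.

**Disagreement:** the bolt started at about 6 mm by the camera but about 0 mm by its travel to the stop. The force at the stop and the last picture both show it fully withdrawn.

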